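# Put the returned goods back in their stock trays

### The job

Take apart the pile of returned goods on the counter and put each back with its own kind: the padlock in the tray with the brass padlock sample, the hinge in the tray with the two chrome hinges, the green carton in the tray with the green jar of spacers, the brown carton in the tray with the zinc coat hook. Set each one down flat, right way up, on the middle of the grey felt and lengthwise along its tray. Drop nothing, and leave the yellow tape measure and the amber bottle next to the pile standing where they are.

Things in the scene. Friction and masses are not known exactly. Their poses are not given: they have to be found in the camera images.
- padlock: loose brass padlock, top of the pile, lying flat: body 34 (x) x 40 (y) x 18 mm thick; steel shackle (7 mm bar, 32 mm wide) reaching 26 mm out of its +x end. Origin on the underside, 7 mm from the body's centre towards the shackle: the body runs from x = -24 to +10 mm. z up. About 0.2 kg.
- hinge: loose chrome butt hinge folded shut, lying under the padlock: 80 (x) x 42 (y) x 8 mm thick, knuckle along one long edge. Origin: centre of the underside; x along the length, z up. About 0.12 kg.
- green_carton: loose closed green carton of nylon spacers with white labels, under the hinge: 108 (x) x 54 (y) x 30 mm high. Origin: centre of the underside; x along the length, z up. About 0.16 kg.
- brown_carton: loose closed brown cardboard carton of coat hooks, bottom of the pile, standing on the counter: 140 (x) x 62 (y) x 40 mm high. Origin: centre of the underside; x along the length, z up. About 0.45 kg.
- tray_padlock: fixed wooden stock tray 230 (x) x 114 (y) mm. Bay for goods: 165 x 104 inside, grey felt floor 6 mm above the counter, rims 10 mm high. Beyond it (x = 88 to 143 mm) a ledge 16 mm high carries a fixed sample: a brass padlock lying flat, top 34 mm above the counter. Origin under the bay's centre at counter height; x points from bay to sample, z up.
- tray_hinge: fixed wooden stock tray 230 (x) x 114 (y) mm. Bay for goods: 165 x 104 inside, grey felt floor 6 mm above the counter, rims 10 mm high. Beyond it (x = 88 to 143 mm) a ledge 16 mm high carries a fixed sample: two folded chrome hinges lying on each other, top 32 mm above the counter. Origin under the bay's centre at counter height; x points from bay to sample, z up.
- tray_spacers: fixed wooden stock tray 230 (x) x 114 (y) mm. Bay for goods: 165 x 104 inside, grey felt floor 6 mm above the counter, rims 10 mm high. Beyond it (x = 88 to 143 mm) a ledge 16 mm high carries a fixed sample: an open green glass jar of white nylon spacers, 46 mm across, top 71 mm above the counter. Origin under the bay's centre at counter height; x points from bay to sample, z up.
- tray_hook: fixed wooden stock tray 230 (x) x 114 (y) mm. Bay for goods: 165 x 104 inside, grey felt floor 6 mm above the counter, rims 10 mm high. Beyond it (x = 88 to 143 mm) a ledge 16 mm high carries a fixed sample: a grey cast zinc double coat hook lying on its back plate, arms up, top 71 mm above the counter. Origin under the bay's centre at counter height; x points from bay to sample, z up.
- tape_measure: loose yellow and black tape measure, 56 x 58 x 36 mm high, beyond the far end of the pile; a bystander. Origin: centre of the underside.
- oil_bottle: loose amber glass bottle of oil with a black cap, 42 mm across, 90 mm high, standing at the near end of the pile; a bystander. Origin: centre of the underside.
There are look-alikes about, which are no part of the job. Of the things shaped like the brown_carton, the brown one is meant.

How it is judged:
By the outcome, as a careful person would: the job done as asked, in the order asked, and still so for the second after the job is handed in, with the robot touching nothing.
It also fails if it takes over 115 s, if anything falls off the work surface, if the arm or the gripper's body presses on something with over 40 N, if the wrist force passes 120 N, or if a joint passes its speed limit or range.

### The arm

A 7-joint arm with a two-finger parallel gripper is mounted at the origin on the work surface. World frame = base frame: x ahead of the robot, y to its left, z up, the work surface at z = 0. Lengths are in mm, angles in rad, forces in N, time in s.
With the tool pointing down it reaches from about 400 to 850 mm from the base axis. Payload 10.4 kg.
Tool frame: the origin (TCP) lies on the front face of the gripper's body, between the roots of the fingers; the fingertips stand 73 mm ahead of it and the grasp point (between the pads) lies 54 mm ahead of it (arm.grip_point_offset is the distance from the TCP to the grasp point, in mm); z points along the fingers, y is the line along which they close (so a half turn about z gives the same grasp; the last joint's range is limited). The gripper opens to 85 mm and grips with 20 to 120 N. Pads are 22 mm wide; open, the fingers measure 114 mm over their backs; the gripper's body (76 mm by 85 mm) begins 54 mm behind the grasp point. The pads swing forward as they close: fully open they stand 13 mm farther back than shut.
Start: joints at [1.26, 0.332, -0.065, 1.46, 0.022, 1.35, -0.088], TCP at [177.42, -599.304, 303.938] pointing down, gripper open.
Joint ranges: [-2.6, 2.6], [-0.5, 2.12], [-1.47, 1.34], [0.16, 2.42], [-1.27, 4.41], [0.06, 2.06], [-2.6, 2.6]. Speed limits (rad/s): [2.22, 2.22, 2.79, 2.79, 3.14, 3.14, 3.14].

### API

Orientations are given as a 3x3 rotation matrix whose columns are the frame's x, y, z axes.
In Python, from rig import arm, read_camera, camera_model gives the robot as it stands.
- The arm moves only by the tool carry_out, never from a script. Its argument "series" is a list of rows, each an object of numbers: "x", "y", "z": the shift along the tool's x, y, z in units of 25 mm (1.0 is 25 mm); "spin": the turn about the tool's z in units of 8 degrees (1.0 is 8 degrees); "claw": the closure, from 0 (fully open) to 1 (shut). A call has 1 to 8 rows; each row shifts and turns the commanded pose from where the row before left it, along the tool's axes as they then stand; what a row does not reach is not made up. A row lasts 1/8 s, in which the tool goes at most 62.5 mm and 10.7 degrees, less where a joint would pass 70% of its speed; a pose out of reach is approached as far as the arm can. A call is refused whole if a number of a shift passes 1 or a number of a turn 1, either way. A call with a gripper value outside its range is refused whole. The fingers move at their own pace and stop on an object; "squeeze" is the grip in N (left out, the last holds). Time passes only in rows, so rows that do not move let the fingers close. It gives the time, the measured TCP pose, the force, the opening and the grip force at its end, in the units of the state.
- arm.get_obs(): the state, without advancing time (a new reading comes with each control period).
- read_camera(name): name is "scene" or "side" or "wrist"; returns the picture (420x560x3 uint8, red, green, blue); there is no depth.
- camera_model(name): a dict with "mtx" (3x3 intrinsics, pixels), "eye" and "attitude" of the camera in the world. Camera axes: x right, y down, z forward; pixel columns grow to the right and rows downward; lengths in mm; the calibration is good to about 2 mm. A picture is of the moment at which its call begins: read the wrist's pose just before it. camera_model takes no time and is no camera call; for the wrist camera it gives the pose at the moment of the call.
- arm.job_done(): hands the job in; it is judged then, once.
The state is a dict: "t": time; "joint_pos": joint angles; "joint_velocities": joint speeds; "joint_efforts": joint torques, N m; "eef_pos": TCP position; "tcp_rot": TCP orientation; "contact_force": force on the tool from outside, world axes, zero at the start; "torque": the same for the moment, N m; "width": opening from 0.0 (shut) to 1.0 (fully open); "gripper_force": force on a finger pad.
Only numpy, scipy, OpenCV 4.12 (cv2) and the standard library are available. Lean on these libraries where they do the work, as an engineer would, in place of code of your own. Each camera call takes 0.05 s, during which the arm holds its last target. There are 200 camera calls.

## Working session

There is one attempt and no reset: what is moved stays moved. The work goes in short steps, Python scripts to look and compute and a tool call to move; the robot and the scene stay as the last step left them, time stands still between calls to the robot, and variables do not carry over. Pictures are saved under pics/ and viewed, at most 14 in all, crops included, and the job is handed in when it is done.

Besides the shell and the picture viewer there is one more tool, called after "Request:" as name(argument=value, ...), one argument or row to a line, values as JSON. carry_out: Moves the arm, as the interface text tells. Its arguments: {"type":"object","properties":{"series":{"type":"array","items":{"type":"object","properties":{"x":{"type":"number"},"y":{"type":"number"},"z":{"type":"number"},"spin":{"type":"number"},"claw":{"type":"number"}}}},"squeeze":{"type":"number"}},"required":["series"]}

```bash
ls; mkdir -p pics; python3 - <<'E'
from rig import arm, read_camera, camera_model
import cv2, numpy as np
np.set_printoptions(precision=3,suppress=True)
for n in ["scene","side","wrist"]:
    m=camera_model(n); print(n,m["mtx"].tolist() if hasattr(m["mtx"],'tolist') else m["mtx"],m["eye"],m["attitude"])
    cv2.imwrite(f"pics/{n}0.png",read_camera(n)[:,:,::-1])
o=arm.get_obs(); print({k:o[k] for k in ["t","eef_pos","tcp_rot","contact_force","width"]}, arm.grip_point_offset)
E
```

```text
pics
scene [[515.5057946194297, 0.0, 273.3067072383309], [0.0, 515.5057946194297, 209.3157515334603], [0.0, 0.0, 1.0]] [1304.521 -621.42   860.997] [[ 0.516  0.513 -0.686]
 [ 0.856 -0.301  0.42 ]
 [ 0.009 -0.804 -0.595]]
side [[415.065733582427, 0.0, 281.63435796321687], [0.0, 415.065733582427, 206.0046896357748], [0.0, 0.0, 1.0]] [ 338.26  -722.316  825.257] [[ 0.995 -0.068  0.076]
 [-0.102 -0.743  0.662]
 [ 0.012 -0.666 -0.746]]
wrist [[292.6955435344185, 0.0, 272.09096610186157], [0.0, 292.6955435344185, 209.0602019533294], [0.0, 0.0, 1.0]] [ 258.302 -575.708  373.275] [[ 0.284 -0.906 -0.315]
 [-0.959 -0.268 -0.093]
 [-0.     0.328 -0.945]]
{'t': 0.15, 'eef_pos': array([ 177.366, -599.076,  303.287]), 'tcp_rot': array([[ 0.959,  0.284, -0.   ],
       [ 0.284, -0.959,  0.001],
       [-0.   , -0.001, -1.   ]]), 'contact_force': array([ 0.101, -0.143,  0.215]), 'width': 0.9965670209301185} 53.900000000000006
```

View pics/scene0.png

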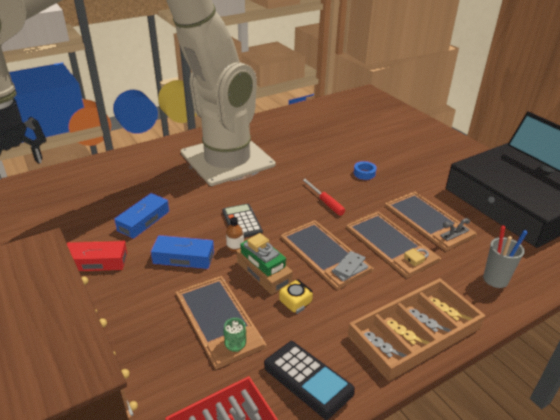

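View pics/side0.png

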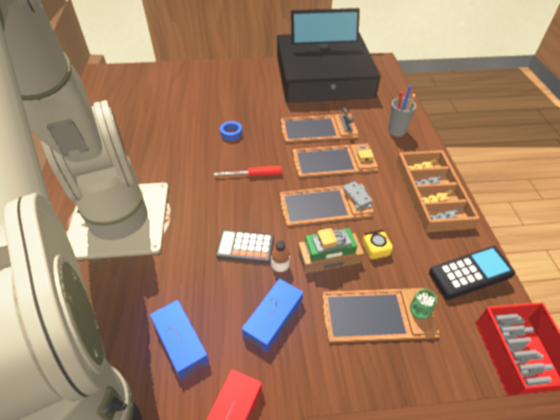

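```bash
cat > h.py <<'E'
from rig import arm, read_camera, camera_model
import cv2, numpy as np
np.set_printoptions(precision=2,suppress=True)
def model(n):
    m=camera_model(n); return [np.array(m[k],float) for k in("mtx","eye","attitude")]
def ray(m,p):
    K,e,R=m; d=R@np.linalg.solve(K,[p[0],p[1],1.]); return e,d/np.linalg.norm(d)
def cast(m,p,z):
    e,d=ray(m,p); return e+d*(z-e[2])/d[2]
def tri(m1,p1,m2,p2):
    a,u=ray(m1,p1); b,v=ray(m2,p2)
    s=np.linalg.lstsq(np.c_[u,-v],b-a,rcond=None)[0]
    A=a+u*s[0];B=b+v*s[1]; return (A+B)/2,np.linalg.norm(A-B)
def proj(m,P):
    K,e,R=m; c=K@(R.T@(np.array(P)-e)); return c[:2]/c[2]
def felts(img,amin=500):
    h=cv2.cvtColor(img,cv2.COLOR_RGB2HSV)
    r,g,b=[img[...,i].astype(int) for i in range(3)]
    k=((b-r>0)&(b-r<40)&(h[...,2]>35)&(h[...,2]<130)).astype(np.uint8)*255
    k=cv2.morphologyEx(k,cv2.MORPH_OPEN,np.ones((3,3)))
    cs=[c for c in cv2.findContours(k,cv2.RETR_EXTERNAL,cv2.CHAIN_APPROX_NONE)[0] if cv2.contourArea(c)>amin]
    return cs
E
cat > q.py <<'E'
from h import *
for n in("scene","side"):
    m=model(n); img=cv2.imread(f"pics/{n}0.png")[:,:,::-1].copy()
    for c in felts(img,600):
        w=np.array([cast(m,p[0],6)[:2] for p in c],np.float32)
        (cx,cy),(a,b),t=cv2.minAreaRect(w)
        if max(a,b)<250 and cv2.contourArea(w)/(a*b)>.7: 
            M=cv2.moments(c); print(n,[int(M['m10']/M['m00']),int(M['m01']/M['m00'])],[round(v,1) for v in(cx,cy,a,b,t)])
E
python3 q.py
python3 - <<'E'
import cv2
a=cv2.imread('pics/scene0.png')[195:315,190:350]
b=cv2.imread('pics/side0.png')[215:295,260:420]
cv2.imwrite('pics/c1.png',cv2.vconcat([cv2.resize(a,None,fx=4,fy=3.0,interpolation=2),cv2.resize(b,None,fx=4,fy=3,interpolation=2)]))
E
```

```text
scene [212, 309] [571.3, -323.4, 86.3, 149.4, 87.0]
scene [318, 246] [512.0, -0.6, 147.8, 83.4, 3.4]
scene [384, 236] [564.8, 171.3, 143.5, 82.2, 1.8]
scene [421, 213] [543.3, 327.2, 143.0, 80.8, 0.6]
side [382, 315] [601.8, -324.5, 86.0, 84.7, 86.5]
side [309, 128] [545.2, 328.2, 143.3, 75.9, 1.1]
```

View pics/c1.png

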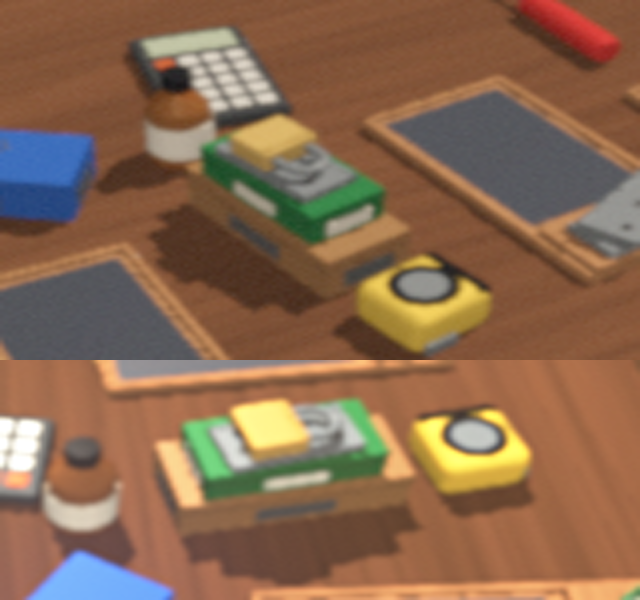

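The pile (scene about 263,258) runs along world x, with the bottle at its near (−x) end and the tape measure at its far end. Candidates shaped like the brown carton are blue (scene 142,215), blue (182,252), red (97,256) and brown (at 265,272 under the green carton). Only the brown one under the green carton fits, and the crop confirms it. The trays, by their samples, are spacers (212,309), hinge (318,246), padlock (384,236) and hook (421,213).

```bash
cat >> h.py <<'E'
def goto(P,yaw=None):
    "remaining shift in tool units: x,y,z (tool axes now) and spin"
    o=arm.get_obs(); R=np.array(o["tcp_rot"]); d=R.T@(np.array(P)-o["eef_pos"])/25
    y=np.arctan2(R[1,0],R[0,0]); print("t",round(o["t"],2),"tcp",np.array(o["eef_pos"]),"yaw deg",round(np.degrees(y),2),"w",round(o["width"],3),"F",np.array(o["contact_force"]),"need",d, "spin",None if yaw is None else round(-np.degrees(yaw-y)/8,2))
E
python3 - <<'E'
from h import *
S,D=model("scene"),model("side")
c=lambda x,y:(190+x/4,195+y/3); s=lambda x,y:(260+x/4,215+(y-360)/3)
for nm,a,b in [("padlock top",c(272,140),s(270,428)),("bottle cap",c(177,78),s(84,448)),("tape",c(424,284),s(474,434)),("green near-right top? corner +x-y",c(318,217),s(384,457)),("brown corner +x-y top",c(330,262),s(410,488)),("brown -x-y",c(190,185),s(178,508))]:
    print(nm,*tri(S,a,D,b))
goto([440,-130,300],0)
E
```

```text
padlock top [ 505.7  -172.8    89.72] 0.0987970812399586
bottle cap [ 401.2  -179.3    84.36] 2.7843782254393616
tape [ 637.63 -151.35   37.55] 0.41747242988242483
green near-right top? corner +x-y [ 571.44 -182.96   63.55] 5.80005895189013
brown corner +x-y top [ 589.81 -187.98   31.98] 11.141127789344546
brown -x-y [ 455.02 -198.5    20.79] 9.484666130061953
t 0.15 tcp [ 177.37 -599.08  303.29] yaw deg 16.49 w 0.997 F [ 0.1  -0.14  0.22] need [ 15.4  -15.01   0.15] spin 2.06
```

Request:
carry_out(
  series=[
    {"spin": 1,"y": -0.5},
    {"spin": 1,"y": -1},
    {"x": 0.8,"y": -1},
    {"x": 0.9,"y": -1},
    {"x": 0.9,"y": -1},
    {"x": 0.9,"y": -1},
    {"x": 0.9,"y": -1},
    {"x": 0.9,"y": -1},
  ],
)

```text
invalid input
```

Request:
carry_out(
  series=[
    {"x": 0.9,"y": -1},
    {"x": 0.9,"y": -1},
    {"x": 0.9,"y": -1},
    {"x": 0.9,"y": -1},
    {"x": 0.9,"y": -1},
    {"x": 0.9,"y": -1},
    {"x": 0.9,"y": -1},
    {"x": 0.9,"y": -1},
  ],
)

```text
invalid input
```

Request:
carry_out(
  series=[
    {"x": 0.9,"y": -0.9,"z": 0.5},
    {"x": 0.9,"y": -0.7,"z": 0.5},
    {"x": 0.7,"y": -0.3,"z": 0.4},
    {},
  ],
)

```text
invalid input
```

```bash
python3 - <<'E'
from h import *
goto([530,-165,270],0)
np.save("w1.npy",np.array([*model("wrist")],dtype=object),allow_pickle=True)
cv2.imwrite("pics/w1.png",read_camera("wrist")[:,:,::-1])
m=model("wrist"); print(m[1],arm.get_obs()["joint_pos"])
E
```

```text
t 0.15 tcp [ 177.37 -599.08  303.29] yaw deg 16.49 w 0.997 F [ 0.1  -0.14  0.22] need [ 18.45 -12.64   1.34] spin 2.06Traceback (most recent call last):
  File "<stdin>", line 3, in <module>
ValueError: could not broadcast input array from shape (3,3) into shape (3,)
```

Request:
carry_out(
  series=[
    {"x": 0,"y": -0.5,"z": 0,"spin": 1,"claw": 0},
    {"x": 0,"y": -1,"z": 0,"spin": 1,"claw": 0},
    {"x": 0.8,"y": -1,"z": 0,"spin": 0,"claw": 0},
    {"x": 0.9,"y": -1,"z": 0,"spin": 0,"claw": 0},
    {"x": 0.9,"y": -1,"z": 0,"spin": 0,"claw": 0},
    {"x": 0.9,"y": -1,"z": 0,"spin": 0,"claw": 0},
    {"x": 0.9,"y": -1,"z": 0,"spin": 0,"claw": 0},
    {"x": 0.9,"y": -1,"z": 0,"spin": 0,"claw": 0},
  ],
)

```text
t: 1.15
eef_pos: [302.0, -410.5, 303.7]
tcp_rot: [[1.0, 0.009, -0.0], [0.009, -1.0, 0.0], [-0.0, -0.0, -1.0]]
contact_force: [1.3, -0.7, 0.8]
width: 0.999
gripper_force: 0.0
```

Full rows are needed. Continuing.

Request:
carry_out(
  series=[
    {"x": 0.9,"y": -1,"z": 0,"spin": 0,"claw": 0},
    {"x": 0.9,"y": -1,"z": 0,"spin": 0,"claw": 0},
    {"x": 0.9,"y": -1,"z": 0,"spin": 0,"claw": 0},
    {"x": 1,"y": -1,"z": 0,"spin": 0,"claw": 0},
    {"x": 1,"y": -1,"z": 0,"spin": 0,"claw": 0},
    {"x": 1,"y": -1,"z": 0,"spin": 0,"claw": 0},
    {"x": 1,"y": -1,"z": 0.5,"spin": 0,"claw": 0},
    {"x": 1,"y": -1,"z": 0.5,"spin": 0,"claw": 0},
  ],
)

```text
t: 2.15
eef_pos: [492.8, -209.0, 278.5]
tcp_rot: [[1.0, 0.008, 0.0], [0.008, -1.0, -0.0], [0.0, 0.0, -1.0]]
contact_force: [0.1, -0.0, 0.1]
width: 1.0
gripper_force: 0.0
```

Request:
carry_out(
  series=[
    {"x": 0.8,"y": -0.7,"z": 0.3,"spin": 0,"claw": 0},
    {"x": 0.5,"y": 0,"z": 0,"spin": 0,"claw": 0},
    {"x": 0,"y": 0,"z": 0,"spin": 0,"claw": 0},
  ],
)

```text
t: 2.52
eef_pos: [524.8, -192.9, 271.5]
tcp_rot: [[1.0, 0.008, -0.0], [0.008, -1.0, -0.0], [-0.0, 0.0, -1.0]]
contact_force: [-0.9, -0.1, 0.6]
width: 1.0
gripper_force: 0.0
```

```bash
python3 - <<'E'
from h import *
import pickle
goto([530,-165,270],0)
m=model("wrist"); cv2.imwrite("pics/w1.png",read_camera("wrist")[:,:,::-1])
pickle.dump(m,open("w1.pkl","wb")); print(m[1],m[2],arm.get_obs()["joint_pos"])
E
```

```text
t 2.52 tcp [ 524.76 -192.93  271.46] yaw deg 0.47 w 1.0 F [-0.88 -0.14  0.65] need [ 0.22 -1.12  0.06] spin 0.06
[ 609.2  -192.83  341.52] [[ 0.01 -0.94 -0.33]
 [-1.   -0.01 -0.  ]
 [ 0.    0.33 -0.94]] [ 0.65  0.24 -0.44  1.67  0.11  1.26 -1.37]
```

View pics/w1.png

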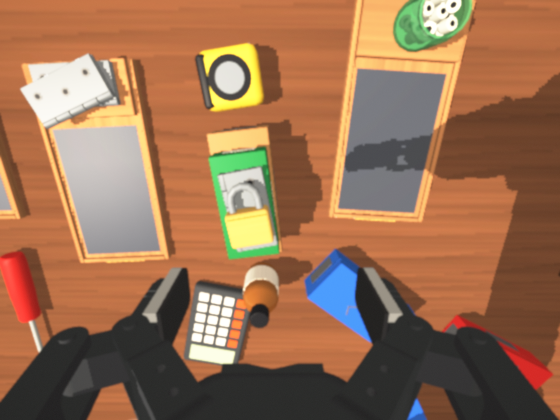

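The wrist view shows the padlock body at (250,229) with its shackle up (+x), the hinge under it (245,200), the green carton (245,205), and brown showing at the +x end (240,138). The tape measure is at (232,77), the bottle at (260,290), the hinge tray felt at (110,190) and the spacers felt at (392,140). Next is a second wrist place for height.

Request:
carry_out(
  series=[
    {"x": 0,"y": -1,"z": 0,"spin": 0,"claw": 0},
    {"x": 0,"y": -1,"z": 0,"spin": 0,"claw": 0},
    {"x": 0,"y": -1,"z": 0,"spin": 0,"claw": 0},
    {"x": 0,"y": -0.6,"z": 0,"spin": 0,"claw": 0},
    {"x": 0,"y": 0,"z": 0,"spin": 0,"claw": 0},
  ],
)

```text
t: 3.2
eef_pos: [523.6, -102.0, 271.8]
tcp_rot: [[1.0, 0.009, 0.001], [0.009, -1.0, -0.001], [0.001, 0.001, -1.0]]
contact_force: [-0.0, 0.3, 0.1]
width: 0.998
gripper_force: 0.0
```

```bash
cat > pile.py <<'E'
from h import *
import pickle
def masks(img):
    h=cv2.cvtColor(img,cv2.COLOR_RGB2HSV); H,S,V=[h[...,i].astype(int) for i in range(3)]
    return {"padlock":(H>18)&(H<30)&(S>90)&(V>140),"green":(H>45)&(H<85)&(S>110),"felt":None}
def blob(k,near,amin=300):
    k=cv2.morphologyEx(k.astype(np.uint8)*255,cv2.MORPH_OPEN,np.ones((3,3)))
    cs=[c for c in cv2.findContours(k,cv2.RETR_EXTERNAL,cv2.CHAIN_APPROX_NONE)[0] if cv2.contourArea(c)>amin]
    return min(cs,key=lambda c:np.hypot(*(np.array(cv2.minAreaRect(c)[0])-near)))
def rect(m,c,z):
    w=np.array([cast(m,p[0],z)[:2] for p in c],np.float32); return cv2.minAreaRect(w)
E
python3 - <<'E'
from pile import *
goto([500,-170,270],0)
m2=model("wrist"); i2=read_camera("wrist"); cv2.imwrite("pics/w2.png",i2[:,:,::-1]); pickle.dump(m2,open("w2.pkl","wb"))
m1=pickle.load(open("w1.pkl","rb")); i1=cv2.imread("pics/w1.png")[:,:,::-1].copy()
for n,P0 in [("padlock",[500,-172,96]),("green",[520,-168,70])]:
    cc=[]
    for m,i in((m1,i1),(m2,i2)):
        c=blob(masks(i)[n],proj(m,P0)); r=cv2.minAreaRect(c); cc.append(r[0]); print(n,np.array(r[0]),r[1],rect(m,c,P0[2]))
    print("tri",*tri(m1,cc[0],m2,cc[1]))
for m,i in((m1,i1),(m2,i2)):
    for c in felts(i,3000):
        print("felt",np.array(cv2.minAreaRect(c)[0]),rect(m,c,6))
E
```

```text
t 3.2 tcp [ 523.63 -101.98  271.78] yaw deg 0.53 w 0.998 F [-0.    0.33  0.06] need [-0.97  2.71  0.07] spin 0.07
padlock [248.48 228.39] (34.293636322021484, 43.67803955078125) ((504.783935546875, -172.6561737060547), (33.67278289794922, 39.04248809814453), 10.828571319580078)
padlock [347.31 228.03] (34.30977249145508, 45.55887222290039) ((505.0772705078125, -171.26266479492188), (34.43898391723633, 40.756778717041016), 10.130143165588379)
tri [ 504.08 -172.22   93.47] 0.05305573694203387
green [244.31 203.75] (107.05323028564453, 57.556636810302734) ((517.4170532226562, -167.79074096679688), (109.52205657958984, 53.614810943603516), 7.806718826293945)
green [338.09 202.16] (107.62183380126953, 59.33357620239258) ((517.71826171875, -165.94842529296875), (110.57228088378906, 54.285709381103516), 7.646465301513672)
tri [ 521.49 -166.89   72.09] 1.1831251866130117
felt [388.59 139.94] ((569.5562744140625, -323.91119384765625), (89.93766784667969, 151.133056640625), 86.96056365966797)
felt [472.06 140.74] ((569.4693603515625, -323.9197082519531), (90.45848083496094, 151.18862915039062), 87.0189437866211)
```

View pics/w2.png

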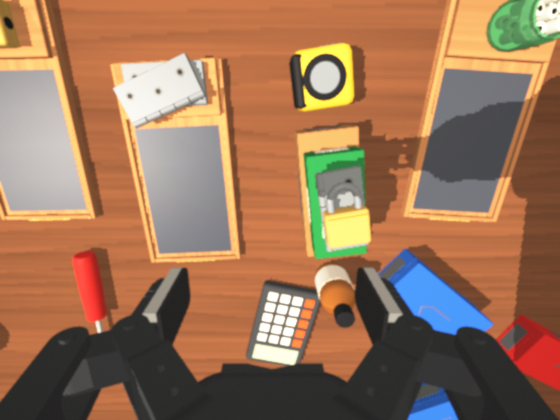

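Padlock body centre (504.9, −172.0), top z measured at about 93.5 (96 in the text), yaw 10.5°. The green carton is at (517.5, −166.9), top about 72, yaw 7.7°. Sizes cast at those heights match the text.

Request:
carry_out(
  series=[
    {"x": 0,"y": 0,"z": 0,"spin": -0.65,"claw": 0},
    {"x": 0,"y": 0,"z": 0,"spin": -0.6,"claw": 0},
    {"x": -0.42,"y": 0.87,"z": 1,"spin": 0,"claw": 0},
    {"x": -0.42,"y": 0.87,"z": 1,"spin": 0,"claw": 0},
    {"x": -0.42,"y": 0.87,"z": 0.6,"spin": 0,"claw": 0},
    {"x": 0,"y": 0,"z": 0.6,"spin": 0,"claw": 0},
    {"x": 0,"y": 0,"z": 0,"spin": 0,"claw": 0},
  ],
  squeeze=40,
)

```text
t: 4.12
eef_pos: [504.2, -171.9, 190.4]
tcp_rot: [[0.983, 0.182, -0.002], [0.182, -0.983, 0.001], [-0.001, -0.001, -1.0]]
contact_force: [1.0, 0.6, 0.0]
width: 1.0
gripper_force: 0.0
```

```bash
python3 - <<'E'
from pile import *
goto([504.9,-172,153],np.radians(10.5))
for k in(1,2):
    m=pickle.load(open(f"w{k}.pkl","rb")); i=cv2.imread(f"pics/w{k}.png")[:,:,::-1].copy()
    h=cv2.cvtColor(i,cv2.COLOR_RGB2HSV).astype(int)
    K=(abs(h[...,0]-115)<18)&(h[...,1]>10)&(h[...,1]<90)&(h[...,2]>60)&(h[...,2]<215)
    K=cv2.morphologyEx(K.astype(np.uint8)*255,cv2.MORPH_OPEN,np.ones((5,5)))
    for c in cv2.findContours(K,cv2.RETR_EXTERNAL,cv2.CHAIN_APPROX_NONE)[0]:
        if cv2.contourArea(c)>3000: print(np.array(cv2.minAreaRect(c)[0]),[np.round(v,1) for v in rect(m,c,6)])
E
```

```text
t 4.12 tcp [ 504.2  -171.87  190.43] yaw deg 10.46 w 1.0 F [1.   0.59 0.01] need [0.03 0.01 1.5 ] spin -0.01
[393.35 132.42] [array([ 580.8, -325. ]), array([ 53.3, 151.4]), np.float64(45.1)]
[470.8  141.08] [array([ 569.5, -324.3]), array([ 88.9, 150.6]), np.float64(86.9)]
```

Request:
carry_out(
  series=[
    {"x": 0,"y": 0,"z": 0.6,"spin": 0,"claw": 0.2},
    {"x": 0,"y": 0,"z": 0.6,"spin": 0,"claw": 0.2},
    {"x": 0,"y": 0,"z": 0.3,"spin": 0,"claw": 0.2},
    {"x": 0,"y": 0,"z": 0,"spin": 0,"claw": 0.4},
    {"x": 0,"y": 0,"z": 0,"spin": 0,"claw": 0.6},
    {"x": 0,"y": 0,"z": 0,"spin": 0,"claw": 0.7},
    {"x": 0,"y": 0,"z": 0,"spin": 0,"claw": 0.7},
    {"x": 0,"y": 0,"z": 0,"spin": 0,"claw": 0.7},
  ],
  squeeze=50,
)

```text
t: 5.12
eef_pos: [505.0, -172.0, 154.4]
tcp_rot: [[0.983, 0.182, 0.001], [0.182, -0.983, -0.0], [0.001, 0.0, -1.0]]
contact_force: [-0.6, -0.2, 4.0]
width: 0.457
gripper_force: 52.2
```

```bash
python3 - <<'E'
from pile import *
goto([504.9,-172,153],np.radians(10.5))
i=read_camera("wrist"); s=read_camera("side")[190:300,250:420]
cv2.imwrite("pics/g1.png",cv2.vconcat([i[:,:,::-1],cv2.resize(s[:,:,::-1],(560,180))]))
E
```

```text
t 5.12 tcp [ 504.96 -171.99  154.37] yaw deg 10.49 w 0.457 F [-0.6  -0.17  3.97] need [-0.   -0.    0.05] spin -0.0
```

View pics/g1.png

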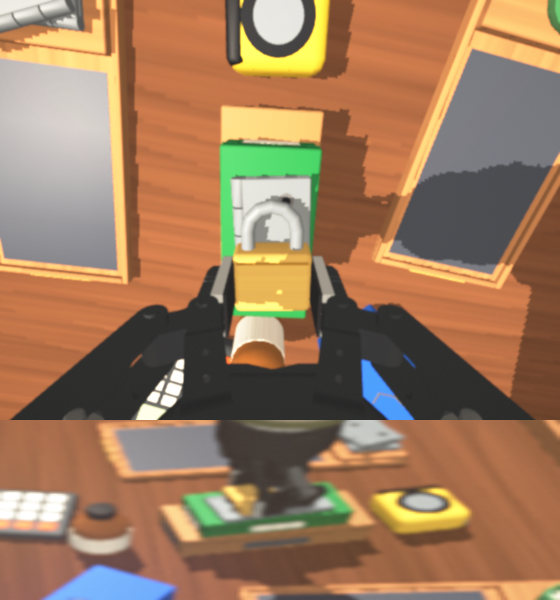

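Request:
carry_out(
  series=[
    {"x": 0,"y": 0,"z": -0.4,"spin": 0,"claw": 0.7},
    {"x": 0,"y": 0,"z": -0.8,"spin": 0,"claw": 0.7},
    {"x": 0,"y": 0,"z": -1,"spin": 0,"claw": 0.7},
    {"x": 0,"y": 0,"z": -0.8,"spin": 0.54,"claw": 0.7},
    {"x": 0,"y": -0.5,"z": 0,"spin": 0.55,"claw": 0.7},
    {"x": 0.3,"y": -0.9,"z": 0,"spin": 0,"claw": 0.7},
    {"x": 0.3,"y": -1,"z": 0,"spin": 0,"claw": 0.7},
    {"x": 0.3,"y": -1,"z": 0,"spin": 0,"claw": 0.7},
  ],
)

```text
t: 6.22
eef_pos: [523.4, -85.6, 229.0]
tcp_rot: [[1.0, 0.031, -0.001], [0.031, -1.0, -0.0], [-0.001, 0.0, -1.0]]
contact_force: [0.5, 0.3, -2.5]
width: 0.454
gripper_force: 51.6
```

Request:
carry_out(
  series=[
    {"x": 0.3,"y": -1,"z": 0,"spin": 0,"claw": 0.7},
    {"x": 0.3,"y": -1,"z": 0,"spin": 0,"claw": 0.7},
    {"x": 0.3,"y": -1,"z": 0,"spin": 0,"claw": 0.7},
    {"x": 0,"y": -1,"z": 0,"spin": 0,"claw": 0.7},
    {"x": 0,"y": -1,"z": 0,"spin": 0,"claw": 0.7},
    {"x": 0,"y": -1,"z": 0,"spin": 0,"claw": 0.7},
    {"x": 0,"y": -1,"z": 0,"spin": 0,"claw": 0.7},
    {"x": 0,"y": -1,"z": 0,"spin": 0,"claw": 0.7},
  ],
)

```text
t: 7.22
eef_pos: [539.6, 114.8, 229.0]
tcp_rot: [[1.0, 0.031, -0.001], [0.031, -1.0, -0.0], [-0.001, 0.0, -1.0]]
contact_force: [0.9, 0.3, -2.0]
width: 0.451
gripper_force: 51.6
```

Request:
carry_out(
  series=[
    {"x": 0,"y": -1,"z": 0,"spin": 0,"claw": 0.7},
    {"x": 0,"y": -1,"z": 0,"spin": 0,"claw": 0.7},
    {"x": 0,"y": 0,"z": 0,"spin": 0,"claw": 0.7},
  ],
)

```text
t: 7.6
eef_pos: [537.6, 166.3, 229.0]
tcp_rot: [[0.999, 0.034, -0.001], [0.034, -0.999, 0.001], [-0.001, -0.001, -1.0]]
contact_force: [-0.6, -0.0, -1.7]
width: 0.451
gripper_force: 51.5
```

```bash
cat > look.py <<'E'
from pile import *
import sys
n=sys.argv[1]; goto([557.8,171,90],np.radians(1.8))
m=model("wrist"); i=read_camera("wrist"); cv2.imwrite(f"pics/{n}.png",i[:,:,::-1]); pickle.dump(m,open(f"{n}.pkl","wb"))
E
python3 look.py w3
```

```text
t 7.6 tcp [537.58 166.35 229.01] yaw deg 1.96 w 0.451 F [-0.61 -0.02 -1.69] need [ 0.82 -0.15  5.56] spin 0.02
```

View pics/w3.png

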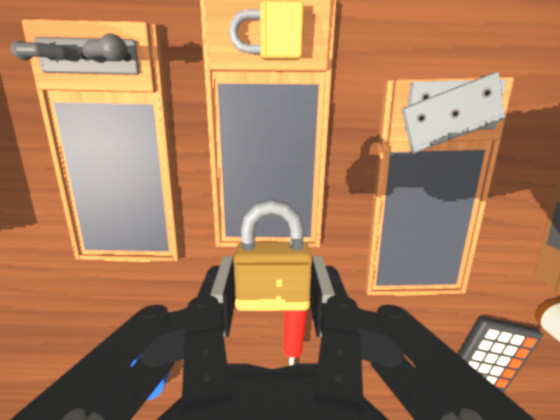

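The padlock hangs level in the grip. The padlock tray felt has corners (218,84),(319,82),(314,243),(223,243), with the brass padlock sample at (275,30). The hook tray (zinc hook 90,50) is left and the hinge tray (455,110) right. Casting the corners:

```bash
python3 - <<'E'
from pile import *
m3=pickle.load(open("w3.pkl","rb")); S=model("scene"); D=model("side")
i=cv2.imread("pics/w3.png"); g=cv2.GaussianBlur(cv2.cvtColor(i,cv2.COLOR_BGR2RGB),(3,3),0).astype(int)
K=((g[...,2]-g[...,0]>-6)&(g.min(2)>45)).astype(np.uint8)*255
T={"padlock":[(218,84),(319,82),(314,243),(223,243)],"hook":[(54,103),(161,102),(171,249),(82,251)],"hinge":[(390,150),(484,149),(465,291),(378,288)]}
for n,c in T.items():
    sub=cv2.cornerSubPix(cv2.cvtColor(i,cv2.COLOR_BGR2GRAY),np.float32(c).reshape(-1,1,2),(4,4),(-1,-1),(3,30,.01)).reshape(-1,2)
    for nm,q in(("raw",np.array(c)),("sub",sub)):
        w=np.array([cast(m3,p,6)[:2] for p in q]); e=[np.linalg.norm(w[j]-w[j-1]) for j in range(4)]
        ax=(w[0]+w[1]-w[2]-w[3]); print(n,nm,"c",w.mean(0),"sides",np.array(e),"yaw",round(np.degrees(np.arctan2(ax[1],ax[0])),2))
# height check: hinge tray in w2 (felt corners picked) vs w3
m2=pickle.load(open("w2.pkl","rb"))
for a,b in [((138,129),(390,150)),((218,125),(484,149)),((235,251),(465,291)),((153,255),(378,288))]: print(*tri(m2,a,m3,b))
E
```

```text
padlock raw c [561.63 170.19] sides [161.95  93.13 163.61 100.52] yaw 1.75
padlock sub c [560.95 170.79] sides [161.2   94.53 161.69 100.52] yaw 2.19
hook raw c [543.57 324.59] sides [155.4  100.84 153.86  99.61] yaw -0.78
hook sub c [543.64 324.33] sides [155.4  101.9  154.16  99.61] yaw -0.97
hinge raw c [507.23  -4.66] sides [159.86  92.87 165.66 102.74] yaw 6.2
hinge sub c [505.81  -5.72] sides [156.43  93.23 166.47 103.12] yaw 5.25
[584.62  48.43   0.8 ] 1.5155303073559854
[589.71 -42.62   5.51] 0.8535110282311571
[435.65 -57.    14.9 ] 6.116522118538125
[434.64  43.4   18.31] 0.36282636226918086
```

```bash
cat >> pile.py <<'E'
def felt(m,img,seed,z=6,k=9):
    g=cv2.GaussianBlur(img,(3,3),0).astype(int)
    K=((g[...,0]-g[...,2]<8)&(g.max(2)>40)).astype(np.uint8)*255
    K=cv2.morphologyEx(K,cv2.MORPH_OPEN,np.ones((k,k)))
    n,L=cv2.connectedComponents(K); s=(L==L[int(seed[1]),int(seed[0])]).astype(np.uint8)
    c=max(cv2.findContours(s,cv2.RETR_EXTERNAL,cv2.CHAIN_APPROX_NONE)[0],key=cv2.contourArea)
    (cx,cy),(a,b),t=rect(m,c,z)
    if a<b: a,b,t=b,a,t-90
    return np.array([cx,cy,a,b,t]),c
E
python3 - <<'E'
from pile import *
for n,tr in [("w3",{"padlock":(270,140),"hook":(110,180),"hinge":(430,215)}),("w2",{"hinge":(185,190),"padlock":(35,140),"spacers":(450,110)}),("w1",{"hinge":(105,190),"spacers":(400,100)})]:
    m=pickle.load(open(n+".pkl","rb")); i=cv2.imread(f"pics/{n}.png")[:,:,::-1].copy()
    for k,s in tr.items():
        r,c=felt(m,i,s); print(n,k,r,cv2.boundingRect(c))
E
```

```text
w3 padlock [566.06 171.01 150.38  90.27   1.69] (220, 85, 97, 150)
w3 hook [543.06 326.73 150.16  89.38   0.91] (75, 106, 91, 144)
w3 hinge [510.52  -0.52 151.47  90.8    3.13] (379, 152, 103, 132)
w2 hinge [510.27  -0.69 150.3   88.84   3.15] (139, 127, 90, 125)
w2 padlock [ 420.14 -122.91  892.32  575.18  -89.58] (0, 0, 560, 420)
w2 spacers [ 569.51 -324.12  151.13   90.35   -2.91] (417, 71, 111, 140)
w1 hinge [482.21  -2.14  93.93  88.7    3.32] (74, 177, 83, 75)
w1 spacers [ 569.52 -324.01  151.09   90.03   -2.78] (341, 71, 101, 140)
```

Request:
carry_out(
  series=[
    {"x": 0.43,"y": -0.07,"z": 0.8,"spin": 0,"claw": 0.7},
    {"x": 0.43,"y": -0.07,"z": 1,"spin": 0,"claw": 0.7},
    {"x": 0,"y": 0,"z": 1,"spin": 0,"claw": 0.7},
    {"x": 0,"y": 0,"z": 1,"spin": 0,"claw": 0.7},
    {"x": 0,"y": 0,"z": 0.9,"spin": 0,"claw": 0.7},
    {"x": 0,"y": 0,"z": 0.6,"spin": 0,"claw": 0.7},
    {"x": 0,"y": 0,"z": 0.4,"spin": 0,"claw": 0.7},
    {"x": 0,"y": 0,"z": 0,"spin": 0,"claw": 0.7},
  ],
)

```text
t: 8.65
eef_pos: [559.6, 168.1, 86.1]
tcp_rot: [[1.0, 0.031, -0.001], [0.031, -1.0, -0.0], [-0.001, 0.0, -1.0]]
contact_force: [0.2, -0.0, -2.5]
width: 0.454
gripper_force: 51.5
```

```bash
python3 - <<'E'
from pile import *
goto([559,170.8,82.4],np.radians(1.7))
E
```

```text
t 8.65 tcp [559.64 168.06  86.09] yaw deg 1.76 w 0.454 F [ 0.2  -0.03 -2.51] need [-0.02 -0.11  0.15] spin 0.01
```

Lower in small steps and watch the force.

Request:
carry_out(
  series=[
    {"x": 0,"y": -0.1,"z": 0.08,"spin": 0,"claw": 0.7},
    {"x": 0,"y": 0,"z": 0.06,"spin": 0,"claw": 0.7},
    {"x": 0,"y": 0,"z": 0,"spin": 0,"claw": 0.7},
  ],
)

```text
t: 9.02
eef_pos: [559.7, 170.9, 83.1]
tcp_rot: [[1.0, 0.031, 0.0], [0.031, -1.0, -0.0], [0.0, 0.0, -1.0]]
contact_force: [0.1, -0.1, -2.5]
width: 0.455
gripper_force: 51.5
```

Request:
carry_out(
  series=[
    {"x": 0,"y": 0,"z": 0.04,"spin": 0,"claw": 0.7},
    {"x": 0,"y": 0,"z": 0,"spin": 0,"claw": 0.7},
  ],
)

```text
t: 9.28
eef_pos: [559.8, 170.9, 82.4]
tcp_rot: [[1.0, 0.031, 0.0], [0.031, -1.0, -0.0], [0.0, 0.0, -1.0]]
contact_force: [-1.6, -0.6, 5.1]
width: 0.452
gripper_force: 52.2
```

Request:
carry_out(
  series=[
    {"x": 0,"y": 0,"z": 0.04,"spin": 0,"claw": 0.7},
    {"x": 0,"y": 0,"z": 0,"spin": 0,"claw": 0.7},
  ],
)

```text
t: 9.52
eef_pos: [559.8, 170.9, 82.4]
tcp_rot: [[1.0, 0.031, 0.001], [0.031, -1.0, -0.001], [0.001, 0.001, -1.0]]
contact_force: [-7.3, -3.4, 15.4]
width: 0.454
gripper_force: 53.7
```

Request:
carry_out(
  series=[
    {"x": 0,"y": 0,"z": -0.06,"spin": 0,"claw": 0.5},
    {"x": 0,"y": 0,"z": 0,"spin": 0,"claw": 0.35},
    {"x": 0,"y": 0,"z": 0,"spin": 0,"claw": 0.35},
    {"x": 0,"y": 0,"z": 0,"spin": 0,"claw": 0.35},
    {"x": 0,"y": 0,"z": -0.4,"spin": 0,"claw": 0.35},
    {"x": 0,"y": 0,"z": -0.8,"spin": 0,"claw": 0.35},
    {"x": 0,"y": 0,"z": -1,"spin": 0,"claw": 0.3},
    {"x": 0,"y": 0,"z": -1,"spin": 0,"claw": 0.3},
  ],
)

```text
t: 10.52
eef_pos: [559.9, 171.1, 164.8]
tcp_rot: [[1.0, 0.031, 0.001], [0.031, -1.0, 0.0], [0.001, -0.0, -1.0]]
contact_force: [0.4, 0.4, 1.0]
width: 0.703
gripper_force: 0.0
```

Request:
carry_out(
  series=[
    {"x": 0,"y": 0,"z": -1,"spin": -0.4,"claw": 0.3},
    {"x": 0,"y": 0.6,"z": -1,"spin": -0.4,"claw": 0.3},
    {"x": 0,"y": 1,"z": -1,"spin": 0,"claw": 0.3},
    {"x": 0,"y": 1,"z": -0.6,"spin": 0,"claw": 0.3},
    {"x": 0,"y": 1,"z": 0,"spin": 0,"claw": 0.3},
    {"x": 0,"y": 1,"z": 0,"spin": 0,"claw": 0.3},
    {"x": 0,"y": 1,"z": 0,"spin": 0,"claw": 0.3},
    {"x": 0,"y": 1,"z": 0,"spin": 0,"claw": 0.3},
  ],
)

```text
t: 11.52
eef_pos: [582.4, 6.9, 254.2]
tcp_rot: [[0.99, 0.142, 0.002], [0.142, -0.99, -0.0], [0.002, 0.0, -1.0]]
contact_force: [0.9, 0.1, 0.6]
width: 0.701
gripper_force: 0.0
```

```bash
python3 look.py w4; python3 - <<'E'
from pile import *
goto([530,-165,250],np.radians(7.7))
m=pickle.load(open("w4.pkl","rb")); i=cv2.imread("pics/w4.png")[:,:,::-1].copy()
p=proj(m,[566,171,24]); print(p)
c=blob(masks(i)["padlock"],proj(m,[559,171,24])); print(rect(m,c,24))
E
```

```text
t 11.53 tcp [582.37   6.91 254.18] yaw deg 8.19 w 0.701 F [0.89 0.13 0.57] need [-0.05 -6.64  6.57] spin 0.8
t 11.57 tcp [582.86   2.67 253.91] yaw deg 7.95 w 0.697 F [ 0.66 -4.8  -0.6 ] need [-3.02  6.35  0.17] spin 0.03
[115.13 185.19]
((559.65185546875, 168.37789916992188), (34.05391311645508, 37.857173919677734), 2.0368387699127197)
```

Request:
carry_out(
  series=[
    {"x": -0.4,"y": 1,"z": 0,"spin": 0,"claw": 0.2},
    {"x": -0.5,"y": 1,"z": 0,"spin": 0,"claw": 0.2},
    {"x": -0.5,"y": 1,"z": 0,"spin": 0,"claw": 0.2},
    {"x": -0.5,"y": 1,"z": 0,"spin": 0,"claw": 0.2},
    {"x": -0.5,"y": 1,"z": 0,"spin": 0,"claw": 0.2},
    {"x": -0.6,"y": 1,"z": 0,"spin": 0,"claw": 0.2},
    {"x": 0,"y": 0,"z": 0,"spin": 0,"claw": 0.2},
  ],
)

```text
t: 12.45
eef_pos: [528.7, -153.8, 253.7]
tcp_rot: [[0.99, 0.138, 0.001], [0.138, -0.99, -0.001], [0.001, 0.001, -1.0]]
contact_force: [0.2, 0.2, 0.0]
width: 0.797
gripper_force: 0.0
```

```bash
python3 look.py w5; python3 - <<'E'
import cv2; i=cv2.imread("pics/w5.png"); cv2.imwrite("pics/w5c.png",cv2.resize(i[80:320,160:400],(600,600),interpolation=2))
E
```

```text
t 12.45 tcp [ 528.67 -153.85  253.71] yaw deg 7.96 w 0.797 F [0.21 0.16 0.05] need [  2.95 -12.72   6.53] spin 0.77
```

View pics/w5c.png

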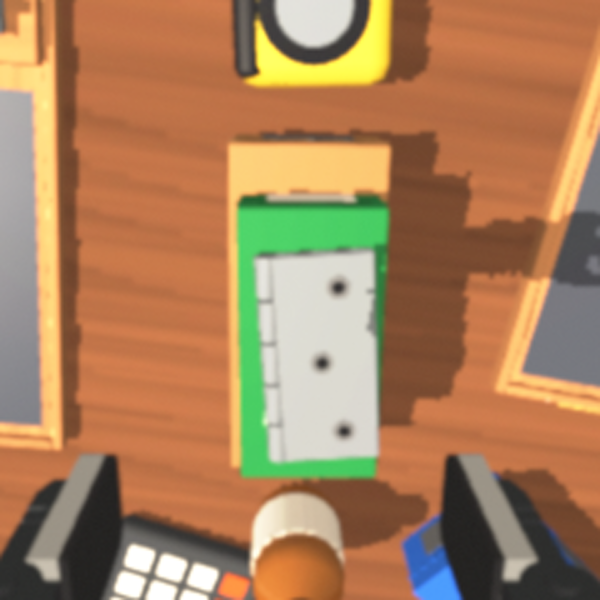

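The hinge lies on the green carton, knuckle on the +y side, corners in the crop (258,255),(375,249),(379,458),(270,462). The brown carton shows at the +x end and the bottle stays in place at the near end.

```bash
python3 - <<'E'
from pile import *
cs={}
for n in("w5","w4"):
    m=pickle.load(open(n+".pkl","rb")); i=cv2.imread(f"pics/{n}.png")[:,:,::-1].copy()
    p=proj(m,[512,-170,78]); print(n,p)
    if not(0<p[0]<560 and 0<p[1]<420): continue
    h=cv2.cvtColor(i,cv2.COLOR_RGB2HSV); k=(h[...,1]<45)&(h[...,2]>140)
    c=blob(k,p); r=rect(m,c,78); print(cv2.boundingRect(c),r); g=blob(masks(i)["green"],p); print("green",rect(m,g,70)); cs[n]=(m,cv2.minAreaRect(c)[0])
    b=cv2.boxPoints(r); print(b.tolist())
if len(cs)==2: print(tri(*cs["w5"],*cs["w4"]))
E
```

```text
w5 [286.05 227.61]
(262, 180, 49, 85) ((515.7100830078125, -170.68310546875), (80.0135269165039, 41.222286224365234), 11.700698852539062)
green ((517.8112182617188, -167.29425048828125), (110.14277648925781, 52.91236877441406), 7.387099266052246)
[[472.3547058105469, -158.6136016845703], [480.7145690917969, -198.9792938232422], [559.0654296875, -182.7526092529297], [550.70556640625, -142.3869171142578]]
w4 [436.98 298.18]
(412, 257, 54, 71) ((516.4249267578125, -168.1240997314453), (82.4380874633789, 45.8914680480957), 11.330434799194336)
green ((529.3382568359375, -159.31842041015625), (98.70052337646484, 65.71231842041016), 7.766534805297852)
[[471.5011291503906, -153.7237548828125], [480.51727294921875, -198.7208251953125], [561.3487548828125, -182.52444458007812], [552.3325805664062, -137.52737426757812]]
(array([ 517.4 , -171.66,   72.23]), np.float64(3.654856587350121))
```

Request:
carry_out(
  series=[
    {"x": 0,"y": 0,"z": 0.5,"spin": -0.44,"claw": 0.38},
    {"x": -0.32,"y": 0.28,"z": 1,"spin": 0,"claw": 0.38},
    {"x": -0.32,"y": 0.28,"z": 1,"spin": 0,"claw": 0.38},
    {"x": 0,"y": 0,"z": 1,"spin": 0,"claw": 0.38},
    {"x": 0,"y": 0,"z": 0.6,"spin": 0,"claw": 0.38},
    {"x": 0,"y": 0,"z": 0,"spin": 0,"claw": 0.38},
  ],
  squeeze=40,
)

```text
t: 13.25
eef_pos: [516.5, -167.7, 149.6]
tcp_rot: [[0.979, 0.204, -0.001], [0.204, -0.979, 0.001], [-0.001, -0.001, -1.0]]
contact_force: [-0.2, 0.3, 0.6]
width: 0.621
gripper_force: 0.0
```

```bash
python3 -c "
from pile import *
goto([515.7,-170.7,143],np.radians(11.5))
i=read_camera('wrist');cv2.imwrite('pics/g2.png',cv2.resize(i[100:330,150:400,::-1],(650,598),interpolation=2))"
```

```text
t 13.25 tcp [ 516.55 -167.67  149.61] yaw deg 11.76 w 0.621 F [-0.18  0.32  0.6 ] need [-0.06  0.11  0.26] spin 0.03
```

View pics/g2.png

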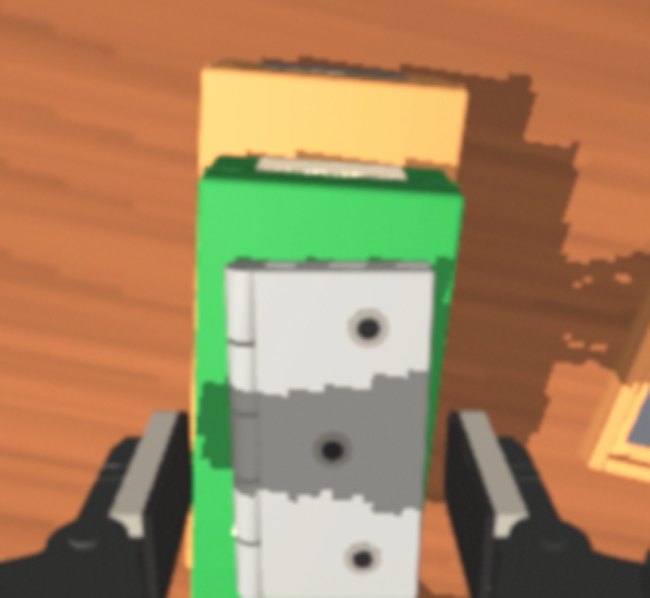

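The fingers straddle the hinge in line with it, but about 3 mm towards +y. I correct that, lower to z 143 and close.

Request:
carry_out(
  series=[
    {"x": -0.05,"y": 0.11,"z": 0.12,"spin": 0,"claw": 0.38},
    {"x": 0,"y": 0,"z": 0.14,"spin": 0,"claw": 0.38},
    {"x": 0,"y": 0,"z": 0,"spin": 0,"claw": 0.38},
  ],
)

```text
t: 13.68
eef_pos: [515.8, -171.6, 143.4]
tcp_rot: [[0.979, 0.203, -0.0], [0.203, -0.979, -0.0], [-0.0, 0.0, -1.0]]
contact_force: [0.1, -0.3, -0.5]
width: 0.618
gripper_force: 0.0
```

Request:
carry_out(
  series=[
    {"x": 0,"y": 0,"z": 0,"spin": 0,"claw": 0.45},
    {"x": 0,"y": 0,"z": 0,"spin": 0,"claw": 0.55},
    {"x": 0,"y": 0,"z": 0,"spin": 0,"claw": 0.65},
    {"x": 0,"y": 0,"z": 0,"spin": 0,"claw": 0.65},
    {"x": 0,"y": 0,"z": 0,"spin": 0,"claw": 0.65},
  ],
)

```text
t: 14.3
eef_pos: [516.1, -171.6, 143.9]
tcp_rot: [[0.979, 0.203, 0.001], [0.203, -0.979, -0.0], [0.0, 0.0, -1.0]]
contact_force: [-1.6, 0.3, 6.8]
width: 0.476
gripper_force: 40.8
```

Request:
carry_out(
  series=[
    {"x": 0,"y": 0,"z": -0.1,"spin": 0,"claw": 0.65},
    {"x": 0,"y": 0,"z": -0.2,"spin": 0,"claw": 0.65},
    {"x": 0,"y": 0,"z": -0.3,"spin": 0,"claw": 0.65},
    {"x": 0,"y": 0,"z": 0,"spin": 0,"claw": 0.65},
  ],
  squeeze=60,
)

```text
t: 14.8
eef_pos: [516.2, -171.7, 159.2]
tcp_rot: [[0.979, 0.203, 0.001], [0.203, -0.979, -0.001], [0.001, 0.001, -1.0]]
contact_force: [0.9, -0.2, -1.7]
width: 0.465
gripper_force: 60.5
```

```bash
python3 -c "
from pile import *
goto([510.4,-0.6,200],np.radians(3.1))
i=read_camera('wrist');s=read_camera('side')[190:300,250:420];cv2.imwrite('pics/g3.png',cv2.hconcat([cv2.resize(i[100:330,150:400,::-1],(400,380),interpolation=2),cv2.resize(s[:,:,::-1],(400,380),interpolation=2)]))"
```

```text
t 14.8 tcp [ 516.2  -171.68  159.16] yaw deg 11.69 w 0.465 F [ 0.89 -0.24 -1.71] need [ 1.16 -6.75 -1.64] spin 1.07
```

View pics/g3.png

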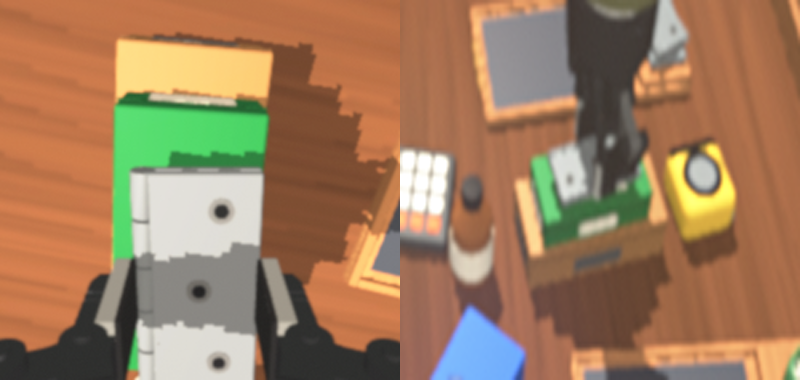

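Request:
carry_out(
  series=[
    {"x": 0,"y": 0,"z": -0.8,"spin": 0.5,"claw": 0.65},
    {"x": 0,"y": 0,"z": -0.8,"spin": 0.57,"claw": 0.65},
    {"x": 0.07,"y": -0.84,"z": 0,"spin": 0,"claw": 0.65},
    {"x": 0.07,"y": -1,"z": 0,"spin": 0,"claw": 0.65},
    {"x": 0,"y": -1,"z": 0,"spin": 0,"claw": 0.65},
    {"x": 0,"y": -1,"z": 0,"spin": 0,"claw": 0.65},
    {"x": 0,"y": -1,"z": 0,"spin": 0,"claw": 0.65},
    {"x": 0,"y": -1,"z": 0,"spin": 0,"claw": 0.65},
  ],
)

```text
t: 15.9
eef_pos: [511.1, -24.8, 198.2]
tcp_rot: [[0.999, 0.055, -0.0], [0.055, -0.999, -0.0], [-0.0, 0.0, -1.0]]
contact_force: [-0.2, 0.4, -1.6]
width: 0.462
gripper_force: 60.8
```

Request:
carry_out(
  series=[
    {"x": 0,"y": -1,"z": 0.8,"spin": 0,"claw": 0.65},
    {"x": 0,"y": 0,"z": 1,"spin": 0,"claw": 0.65},
    {"x": 0,"y": 0,"z": 1,"spin": 0,"claw": 0.65},
    {"x": 0,"y": 0,"z": 1,"spin": 0,"claw": 0.65},
    {"x": 0,"y": 0,"z": 0.6,"spin": 0,"claw": 0.65},
    {"x": 0,"y": 0,"z": 0,"spin": 0,"claw": 0.65},
  ],
)

```text
t: 16.65
eef_pos: [509.5, -0.6, 87.6]
tcp_rot: [[0.999, 0.055, -0.002], [0.055, -0.999, 0.0], [-0.002, -0.0, -1.0]]
contact_force: [-0.7, 0.1, -0.5]
width: 0.464
gripper_force: 60.8
```

```bash
python3 -c "
from pile import *
goto([510.4,-0.6,79.9],np.radians(3.1))"
```

```text
t 16.65 tcp [509.47  -0.64  87.63] yaw deg 3.13 w 0.464 F [-0.74  0.06 -0.54] need [0.04 0.   0.31] spin 0.0
```

Request:
carry_out(
  series=[
    {"x": 0.04,"y": 0,"z": 0.14,"spin": 0,"claw": 0.65},
    {"x": 0,"y": 0,"z": 0.11,"spin": 0,"claw": 0.65},
    {"x": 0,"y": 0,"z": 0,"spin": 0,"claw": 0.65},
  ],
)

```text
t: 17.02
eef_pos: [511.1, -0.7, 82.4]
tcp_rot: [[0.999, 0.054, 0.0], [0.054, -0.999, -0.0], [0.0, 0.0, -1.0]]
contact_force: [-0.2, -0.0, -2.9]
width: 0.463
gripper_force: 60.8
```

Request:
carry_out(
  series=[
    {"x": 0,"y": 0,"z": 0.04,"spin": 0,"claw": 0.65},
    {"x": 0,"y": 0,"z": 0,"spin": 0,"claw": 0.65},
  ],
)

```text
t: 17.27
eef_pos: [511.0, -0.6, 81.2]
tcp_rot: [[0.999, 0.055, 0.0], [0.055, -0.999, -0.0], [0.0, 0.0, -1.0]]
contact_force: [-0.3, -0.5, -1.6]
width: 0.462
gripper_force: 60.8
```

Request:
carry_out(
  series=[
    {"x": 0,"y": 0,"z": 0.03,"spin": 0,"claw": 0.65},
    {"x": 0,"y": 0,"z": 0,"spin": 0,"claw": 0.65},
  ],
)

```text
t: 17.52
eef_pos: [511.0, -0.6, 80.4]
tcp_rot: [[0.999, 0.055, -0.0], [0.055, -0.999, -0.0], [-0.0, 0.0, -1.0]]
contact_force: [-1.0, -1.0, -1.5]
width: 0.463
gripper_force: 60.8
```

Request:
carry_out(
  series=[
    {"x": 0,"y": 0,"z": 0.03,"spin": 0,"claw": 0.65},
    {"x": 0,"y": 0,"z": 0,"spin": 0,"claw": 0.65},
  ],
)

```text
t: 17.77
eef_pos: [511.1, -0.6, 80.1]
tcp_rot: [[0.999, 0.055, 0.0], [0.055, -0.999, -0.0], [0.0, 0.0, -1.0]]
contact_force: [-2.1, -0.1, 5.2]
width: 0.465
gripper_force: 61.5
```

Request:
carry_out(
  series=[
    {"x": 0,"y": 0,"z": 0.02,"spin": 0,"claw": 0.65},
    {"x": 0,"y": 0,"z": 0,"spin": 0,"claw": 0.65},
  ],
)

```text
t: 18.02
eef_pos: [511.1, -0.6, 80.0]
tcp_rot: [[0.999, 0.055, -0.0], [0.055, -0.999, -0.001], [-0.0, 0.001, -1.0]]
contact_force: [-5.2, -0.7, 11.1]
width: 0.464
gripper_force: 62.3
```

Request:
carry_out(
  series=[
    {"x": 0,"y": 0,"z": -0.05,"spin": 0,"claw": 0.5},
    {"x": 0,"y": 0,"z": 0,"spin": 0,"claw": 0.4},
    {"x": 0,"y": 0,"z": 0,"spin": 0,"claw": 0.38},
    {"x": 0,"y": 0,"z": 0,"spin": 0,"claw": 0.38},
    {"x": 0,"y": 0,"z": -0.5,"spin": 0,"claw": 0.38},
    {"x": 0,"y": 0,"z": -1,"spin": 0,"claw": 0.38},
    {"x": 0,"y": 0,"z": -1,"spin": 0,"claw": 0.2},
    {"x": 0,"y": 0,"z": -1,"spin": 0,"claw": 0.1},
  ],
)

```text
t: 19.02
eef_pos: [511.1, -0.5, 169.6]
tcp_rot: [[0.998, 0.055, 0.001], [0.055, -0.998, -0.0], [0.001, 0.0, -1.0]]
contact_force: [0.5, 0.6, -0.6]
width: 0.901
gripper_force: 0.0
```

Request:
carry_out(
  series=[
    {"x": 0,"y": 0,"z": -1,"spin": -0.3,"claw": 0.1},
    {"x": 0,"y": 0.6,"z": -1,"spin": -0.25,"claw": 0.1},
    {"x": 0,"y": 1,"z": -1,"spin": 0,"claw": 0.1},
    {"x": 0,"y": 1,"z": 0,"spin": 0,"claw": 0.1},
    {"x": 0,"y": 1,"z": 0,"spin": 0,"claw": 0.1},
    {"x": 0,"y": 1,"z": 0,"spin": 0,"claw": 0.1},
    {"x": 0,"y": 1,"z": 0,"spin": 0,"claw": 0.1},
    {"x": 0,"y": 0.6,"z": 0,"spin": 0,"claw": 0.1},
  ],
)

```text
t: 20.02
eef_pos: [530.8, -155.5, 243.6]
tcp_rot: [[0.992, 0.13, 0.001], [0.13, -0.992, -0.0], [0.001, 0.0, -1.0]]
contact_force: [0.4, 0.9, 0.6]
width: 0.9
gripper_force: 0.0
```

Request:
carry_out(
  series=[
    {"x": 0,"y": 0,"z": 0,"spin": 0,"claw": 0.1},
  ],
)

```text
t: 20.15
eef_pos: [530.7, -155.0, 243.2]
tcp_rot: [[0.992, 0.13, 0.0], [0.13, -0.992, -0.0], [0.0, 0.0, -1.0]]
contact_force: [0.1, 0.2, -0.3]
width: 0.899
gripper_force: 0.0
```

```bash
python3 look.py w6; python3 - <<'E'
from pile import *
goto([517.7,-167,122],np.radians(7.5))
m=pickle.load(open("w6.pkl","rb")); i=cv2.imread("pics/w6.png")[:,:,::-1].copy()
g=blob(masks(i)["green"],proj(m,[517,-167,70])); print("green",rect(m,g,70))
h=cv2.cvtColor(i,cv2.COLOR_RGB2HSV); c=blob((h[...,1]<45)&(h[...,2]>120),proj(m,[510.4,-.6,14])); print("hinge placed",rect(m,c,14))
cv2.imwrite("pics/w6c.png",cv2.resize(i[40:400,60:460,::-1],(660,594)))
E
```

```text
t 20.15 tcp [ 530.73 -154.96  243.2 ] yaw deg 7.45 w 0.899 F [ 0.12  0.19 -0.29] need [  2.76 -12.79   6.13] spin 0.71
t 20.2 tcp [ 530.79 -153.84  243.11] yaw deg 7.53 w 0.901 F [-0.08 -0.15 -0.48] need [-0.59  0.46  4.84] spin 0.0
green ((517.8897705078125, -167.547607421875), (111.43807220458984, 53.17607498168945), 7.663247585296631)
hinge placed ((512.94970703125, -4.270423889160156), (148.8118438720703, 89.6307601928711), 3.384730815887451)
```

View pics/w6c.png

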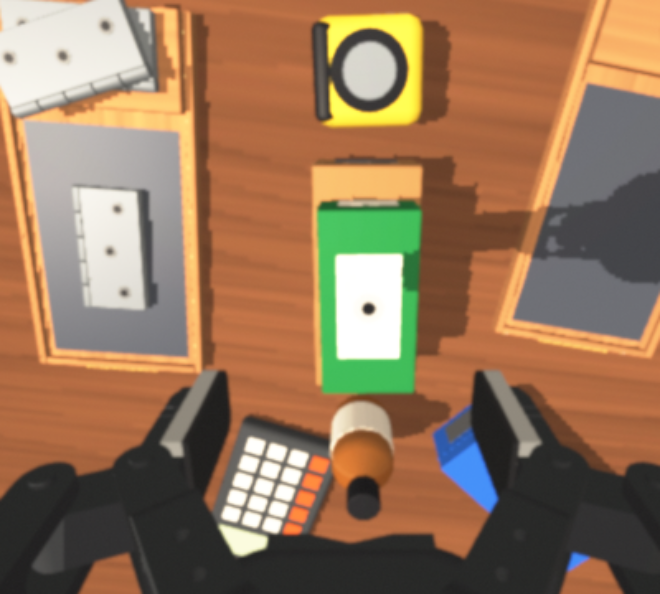

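The hinge lies in the middle of its felt (crop 115,248). The green carton is free on top (368,300) with brown below it, and the tape measure (370,70) and bottle (362,450) have not moved.

Request:
carry_out(
  series=[
    {"x": -0.33,"y": 0.23,"z": 0.7,"spin": 0,"claw": 0.05},
    {"x": -0.32,"y": 0.23,"z": 1,"spin": 0,"claw": 0.05},
    {"x": 0,"y": 0,"z": 1,"spin": 0,"claw": 0.05},
    {"x": 0,"y": 0,"z": 1,"spin": 0,"claw": 0.05},
    {"x": 0,"y": 0,"z": 0.6,"spin": 0,"claw": 0.05},
    {"x": 0,"y": 0,"z": 0.3,"spin": 0,"claw": 0.05},
    {"x": 0,"y": 0,"z": 0,"spin": 0,"claw": 0.05},
  ],
  squeeze=40,
)

```text
t: 21.08
eef_pos: [516.1, -167.7, 127.8]
tcp_rot: [[0.991, 0.131, -0.0], [0.131, -0.991, 0.0], [-0.0, -0.0, -1.0]]
contact_force: [-0.3, 0.1, 0.3]
width: 0.949
gripper_force: 0.0
```

```bash
python3 -c "
from pile import *
goto([516.2,-167.6,116],np.radians(7.5)); print(cast(pickle.load(open('w6.pkl','rb')),(283,227.3),70))"
```

```text
t 21.07 tcp [ 516.14 -167.67  127.79] yaw deg 7.55 w 0.949 F [-0.27  0.12  0.29] need [ 0.   -0.    0.47] spin 0.01
[ 514.79 -167.71   70.  ]
```

Request:
carry_out(
  series=[
    {"x": 0,"y": 0,"z": 0.3,"spin": 0,"claw": 0.05},
    {"x": 0,"y": 0,"z": 0.17,"spin": 0,"claw": 0.1},
    {"x": 0,"y": 0,"z": 0,"spin": 0,"claw": 0.2},
    {"x": 0,"y": 0,"z": 0,"spin": 0,"claw": 0.35},
    {"x": 0,"y": 0,"z": 0,"spin": 0,"claw": 0.55},
    {"x": 0,"y": 0,"z": 0,"spin": 0,"claw": 0.55},
    {"x": 0,"y": 0,"z": 0,"spin": 0,"claw": 0.55},
  ],
)

```text
t: 21.95
eef_pos: [516.5, -167.8, 116.6]
tcp_rot: [[0.991, 0.131, 0.001], [0.131, -0.991, -0.0], [0.001, 0.0, -1.0]]
contact_force: [-1.5, 0.7, 6.6]
width: 0.626
gripper_force: 43.5
```

Request:
carry_out(
  series=[
    {"x": 0,"y": 0,"z": -0.2,"spin": 0,"claw": 0.55},
    {"x": 0,"y": 0,"z": -0.5,"spin": 0,"claw": 0.55},
    {"x": 0,"y": 0,"z": -0.8,"spin": 0,"claw": 0.55},
    {"x": 0,"y": 0,"z": -0.9,"spin": 0.65,"claw": 0.55},
    {"x": 0,"y": 0,"z": -0.8,"spin": 0.65,"claw": 0.55},
    {"x": 0.4,"y": 0.84,"z": 0,"spin": 0,"claw": 0.55},
    {"x": 0.4,"y": 0.9,"z": 0,"spin": 0,"claw": 0.55},
    {"x": 0.4,"y": 0.9,"z": 0,"spin": 0,"claw": 0.55},
  ],
  squeeze=50,
)

```text
t: 22.95
eef_pos: [543.0, -236.0, 196.9]
tcp_rot: [[0.999, -0.05, 0.0], [-0.05, -0.999, -0.0], [0.0, 0.0, -1.0]]
contact_force: [1.5, 0.2, -1.6]
width: 0.624
gripper_force: 53.3
```

Request:
carry_out(
  series=[
    {"x": 0.4,"y": 0.9,"z": 0,"spin": 0,"claw": 0.55},
    {"x": 0.4,"y": 0.9,"z": 0,"spin": 0,"claw": 0.55},
    {"x": 0.46,"y": 0.9,"z": 0,"spin": 0,"claw": 0.55},
    {"x": 0,"y": 0.8,"z": 0.6,"spin": 0,"claw": 0.55},
    {"x": 0,"y": 0,"z": 1,"spin": 0,"claw": 0.55},
    {"x": 0,"y": 0,"z": 1,"spin": 0,"claw": 0.55},
    {"x": 0,"y": 0,"z": 1,"spin": 0,"claw": 0.55},
    {"x": 0,"y": 0,"z": 0,"spin": 0,"claw": 0.55},
  ],
)

```text
t: 23.95
eef_pos: [568.0, -323.8, 103.5]
tcp_rot: [[0.999, -0.05, -0.004], [-0.05, -0.999, 0.002], [-0.005, -0.002, -1.0]]
contact_force: [-0.5, -0.2, -2.0]
width: 0.626
gripper_force: 53.1
```

```bash
python3 -c "
from pile import *
goto([570.2,-324.1,82.6],np.radians(-2.85))"
```

```text
t 23.95 tcp [ 567.99 -323.79  103.5 ] yaw deg -2.87 w 0.626 F [-0.51 -0.25 -2.05] need [0.09 0.01 0.84] spin -0.0
```

Request:
carry_out(
  series=[
    {"x": 0.03,"y": 0,"z": 0.4,"spin": 0,"claw": 0.55},
    {"x": 0,"y": 0,"z": 0.2,"spin": 0,"claw": 0.55},
    {"x": 0,"y": 0,"z": 0,"spin": 0,"claw": 0.55},
    {"x": 0,"y": 0,"z": 0,"spin": 0,"claw": 0.55},
  ],
)

```text
t: 24.45
eef_pos: [570.9, -324.4, 91.6]
tcp_rot: [[0.999, -0.05, 0.001], [-0.05, -0.999, -0.0], [0.001, 0.0, -1.0]]
contact_force: [-0.1, 0.3, -0.8]
width: 0.621
gripper_force: 53.2
```

Request:
carry_out(
  series=[
    {"x": 0,"y": 0,"z": 0.2,"spin": 0,"claw": 0.55},
    {"x": 0,"y": 0,"z": 0.1,"spin": 0,"claw": 0.55},
    {"x": 0,"y": 0,"z": 0,"spin": 0,"claw": 0.55},
  ],
)

```text
t: 24.82
eef_pos: [570.5, -324.2, 83.3]
tcp_rot: [[0.999, -0.05, -0.0], [-0.05, -0.999, 0.0], [-0.0, -0.0, -1.0]]
contact_force: [-0.1, -0.1, -2.2]
width: 0.623
gripper_force: 53.2
```

Request:
carry_out(
  series=[
    {"x": 0,"y": 0,"z": 0.04,"spin": 0,"claw": 0.55},
    {"x": 0,"y": 0,"z": 0,"spin": 0,"claw": 0.55},
  ],
)

```text
t: 25.08
eef_pos: [570.8, -324.3, 82.8]
tcp_rot: [[0.999, -0.05, 0.0], [-0.05, -0.999, -0.0], [0.0, 0.0, -1.0]]
contact_force: [0.4, -1.1, -1.8]
width: 0.621
gripper_force: 53.3
```

Request:
carry_out(
  series=[
    {"x": 0,"y": 0,"z": 0.03,"spin": 0,"claw": 0.55},
    {"x": 0,"y": 0,"z": 0,"spin": 0,"claw": 0.55},
  ],
)

```text
t: 25.32
eef_pos: [570.7, -324.3, 82.7]
tcp_rot: [[0.999, -0.05, 0.0], [-0.05, -0.999, -0.0], [0.0, 0.0, -1.0]]
contact_force: [-3.3, 1.2, 5.0]
width: 0.621
gripper_force: 54.1
```

Request:
carry_out(
  series=[
    {"x": 0,"y": 0,"z": -0.03,"spin": 0,"claw": 0.3},
    {"x": 0,"y": 0,"z": 0,"spin": 0,"claw": 0.22},
    {"x": 0,"y": 0,"z": 0,"spin": 0,"claw": 0.22},
    {"x": 0,"y": 0,"z": 0,"spin": 0,"claw": 0.22},
    {"x": 0,"y": 0,"z": -0.5,"spin": 0,"claw": 0.22},
    {"x": 0,"y": 0,"z": -1,"spin": 0,"claw": 0.22},
    {"x": 0,"y": 0,"z": -1,"spin": 0,"claw": 0.1},
    {"x": 0,"y": 0,"z": -1,"spin": 0,"claw": 0},
  ],
)

```text
t: 26.32
eef_pos: [570.8, -324.3, 172.1]
tcp_rot: [[0.999, -0.05, 0.001], [-0.05, -0.999, -0.001], [0.001, 0.001, -1.0]]
contact_force: [-0.4, 0.1, 0.3]
width: 1.0
gripper_force: 0.0
```

Request:
carry_out(
  series=[
    {"x": 0,"y": 0,"z": -1,"spin": -0.6,"claw": 0},
    {"x": 0,"y": -0.6,"z": -1,"spin": -0.6,"claw": 0},
    {"x": -0.4,"y": -1,"z": -1,"spin": 0,"claw": 0},
    {"x": -0.4,"y": -1,"z": 0,"spin": 0,"claw": 0},
    {"x": -0.4,"y": -1,"z": 0,"spin": 0,"claw": 0},
    {"x": -0.4,"y": -1,"z": 0,"spin": 0,"claw": 0},
    {"x": -0.4,"y": -1,"z": 0,"spin": 0,"claw": 0},
    {"x": 0,"y": -0.6,"z": 0,"spin": 0,"claw": 0},
  ],
)

```text
t: 27.32
eef_pos: [503.9, -175.1, 246.2]
tcp_rot: [[0.993, 0.118, 0.001], [0.118, -0.993, -0.001], [0.001, 0.001, -1.0]]
contact_force: [0.5, -0.7, 0.7]
width: 1.002
gripper_force: 0.0
```

Request:
carry_out(
  series=[
    {"x": 0,"y": 0,"z": 0,"spin": 0,"claw": 0},
  ],
)

```text
t: 27.45
eef_pos: [504.6, -175.3, 245.9]
tcp_rot: [[0.993, 0.119, 0.001], [0.119, -0.993, -0.001], [0.001, 0.001, -1.0]]
contact_force: [0.5, 0.1, 0.7]
width: 1.001
gripper_force: 0.0
```

```bash
python3 look.py w7; python3 - <<'E'
from pile import *
goto([520,-167,100],np.radians(7.5))
m=pickle.load(open("w7.pkl","rb")); i=cv2.imread("pics/w7.png")[:,:,::-1].copy()
g=blob(masks(i)["green"],proj(m,[569.5,-324,36])); print("green",rect(m,g,36))
cv2.imwrite("pics/w7c.png",cv2.resize(i[40:400,100:500,::-1],(660,594)))
print([proj(m,P) for P in ([520,-167,40],[520,-167,0])], i[200:260:10,290].tolist(), i[210,240:345:8].tolist())
E
```

```text
t 27.45 tcp [ 504.59 -175.34  245.89] yaw deg 6.82 w 1.001 F [0.48 0.12 0.75] need [  3.75 -13.51   6.23] spin 0.63
t 27.5 tcp [ 504.55 -176.37  245.65] yaw deg 6.75 w 0.997 F [-0.3  -0.44  0.34] need [ 0.65 -0.3   5.83] spin -0.09
green ((570.6966552734375, -318.7550048828125), (64.72650909423828, 107.21348571777344), 87.27330017089844)
[array([264.46, 182.16]), array([265.31, 173.4 ])] [[250, 189, 109], [250, 188, 108], [250, 190, 107], [249, 188, 106], [249, 187, 107], [192, 116, 71]] [[251, 196, 113], [251, 194, 114], [251, 194, 114], [251, 194, 112], [251, 194, 112], [250, 193, 112], [250, 189, 109], [122, 76, 48], [121, 73, 47], [121, 74, 47], [197, 118, 74], [196, 117, 74], [197, 118, 74], [197, 118, 73]]
```

View pics/w7c.png

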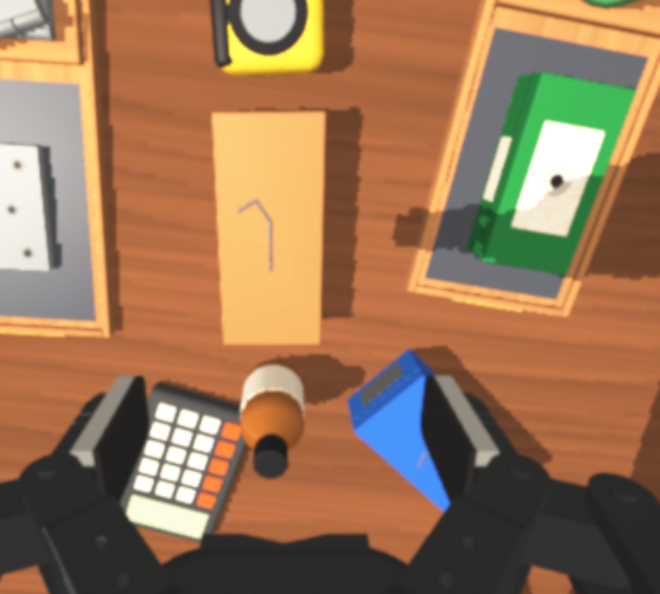

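The brown carton (crop 270,228) is bare and clear of the bottle (272,420) and the tape measure. The green carton sits in the middle of its felt.

```bash
python3 - <<'E'
from pile import *
m=pickle.load(open("w7.pkl","rb")); i=cv2.imread("pics/w7.png")[:,:,::-1].copy().astype(int)
k=(i[...,0]>232)&(i[...,1]<215)&(i[...,1]>165)&(i[...,2]<140)
k=cv2.morphologyEx(k.astype(np.uint8),cv2.MORPH_CLOSE,np.ones((7,7)))
c=blob(k,(262,182)); r=rect(m,c,40); print(cv2.boundingRect(c),r)
# second view: scene camera, top centre of the carton
S=model("scene"); cv2.imwrite("pics/s7.png",read_camera("scene")[:,:,::-1])
s=cv2.imread("pics/s7.png")[:,:,::-1].copy(); h=cv2.cvtColor(s,cv2.COLOR_RGB2HSV)
p=proj(S,[*r[0],40]); print(p,s[int(p[1]),int(p[0])])
s=s.astype(int); k=abs(s-s[int(p[1])-2,int(p[0])+3]).max(2)<30
c2=blob(k,p,100); print(cv2.boundingRect(c2),cv2.minAreaRect(c2),rect(S,c2,40)); print(tri(m,cv2.minAreaRect(c)[0],S,cv2.minAreaRect(c2)[0]))
E
```

```text
(229, 108, 67, 140) ((518.9047241210938, -165.8341827392578), (137.34112548828125, 60.28779602050781), 7.04823112487793)
[263.5  259.95] [173 132  96]
(238, 241, 53, 41) ((264.15838623046875, 260.3258056640625), (53.9483528137207, 22.467269897460938), 42.273685455322266) ((519.1893920898438, -165.55694580078125), (139.95028686523438, 61.88217544555664), 6.927325248718262)
(array([ 523.87, -165.28,   42.09]), np.float64(2.877422374426776))
```

Request:
carry_out(
  series=[
    {"x": 0.31,"y": -0.17,"z": 0.8,"spin": -0.03,"claw": 0},
    {"x": 0.31,"y": -0.17,"z": 1,"spin": 0,"claw": 0},
    {"x": 0,"y": 0,"z": 1,"spin": 0,"claw": 0},
    {"x": 0,"y": 0,"z": 1,"spin": 0,"claw": 0},
    {"x": 0,"y": 0,"z": 1,"spin": 0,"claw": 0},
    {"x": 0,"y": 0,"z": 0.5,"spin": 0,"claw": 0},
    {"x": 0,"y": 0,"z": 0,"spin": 0,"claw": 0},
  ],
  squeeze=50,
)

```text
t: 28.42
eef_pos: [518.1, -165.6, 111.4]
tcp_rot: [[0.993, 0.121, -0.002], [0.121, -0.993, 0.001], [-0.002, -0.001, -1.0]]
contact_force: [-0.8, -0.8, 0.0]
width: 1.004
gripper_force: 0.0
```

```bash
python3 -c "
from pile import *
goto([519,-165.7,77],np.radians(7))"
```

```text
t 28.43 tcp [ 518.12 -165.63  111.43] yaw deg 6.97 w 1.004 F [-0.85 -0.76  0.05] need [0.04 0.01 1.38] spin -0.0
```

Request:
carry_out(
  series=[
    {"x": 0.02,"y": 0,"z": 0.6,"spin": 0,"claw": 0},
    {"x": 0,"y": 0,"z": 0.5,"spin": 0,"claw": 0},
    {"x": 0,"y": 0,"z": 0.26,"spin": 0,"claw": 0},
    {"x": 0,"y": 0,"z": 0,"spin": 0,"claw": 0.1},
    {"x": 0,"y": 0,"z": 0,"spin": 0,"claw": 0.25},
    {"x": 0,"y": 0,"z": 0,"spin": 0,"claw": 0.45},
    {"x": 0,"y": 0,"z": 0,"spin": 0,"claw": 0.45},
    {"x": 0,"y": 0,"z": 0,"spin": 0,"claw": 0.45},
  ],
)

```text
t: 29.42
eef_pos: [519.4, -165.9, 79.3]
tcp_rot: [[0.993, 0.121, 0.001], [0.121, -0.993, -0.0], [0.001, 0.001, -1.0]]
contact_force: [-0.7, 0.1, 6.5]
width: 0.723
gripper_force: 56.0
```

Request:
carry_out(
  series=[
    {"x": 0,"y": 0,"z": -0.2,"spin": 0,"claw": 0.45},
    {"x": 0,"y": 0,"z": -0.5,"spin": 0,"claw": 0.45},
    {"x": 0,"y": 0,"z": -0.9,"spin": 0,"claw": 0.45},
    {"x": 0,"y": 0,"z": -1,"spin": 0,"claw": 0.45},
    {"x": 0,"y": 0,"z": -1,"spin": 0.37,"claw": 0.45},
    {"x": 0,"y": 0,"z": -0.6,"spin": 0.4,"claw": 0.45},
    {"x": 0.1,"y": -0.5,"z": 0,"spin": 0,"claw": 0.45},
    {"x": 0.15,"y": -0.8,"z": 0,"spin": 0,"claw": 0.45},
  ],
  squeeze=75,
)

```text
t: 30.42
eef_pos: [524.4, -132.5, 183.2]
tcp_rot: [[1.0, 0.015, -0.001], [0.015, -1.0, 0.0], [-0.001, -0.0, -1.0]]
contact_force: [-0.0, 0.9, -3.7]
width: 0.712
gripper_force: 82.3
```

Request:
carry_out(
  series=[
    {"x": 0.2,"y": -1,"z": 0,"spin": 0,"claw": 0.45},
    {"x": 0.2,"y": -1,"z": 0,"spin": 0,"claw": 0.45},
    {"x": 0.2,"y": -1,"z": 0,"spin": 0,"claw": 0.45},
    {"x": 0.2,"y": -1,"z": 0,"spin": 0,"claw": 0.45},
    {"x": 0.2,"y": -1,"z": 0,"spin": 0,"claw": 0.45},
    {"x": 0,"y": -1,"z": 0,"spin": 0,"claw": 0.45},
    {"x": 0,"y": -1,"z": 0,"spin": 0,"claw": 0.45},
    {"x": 0,"y": -1,"z": 0,"spin": 0,"claw": 0.45},
  ],
)

```text
t: 31.42
eef_pos: [546.1, 69.0, 182.9]
tcp_rot: [[1.0, 0.017, -0.001], [0.017, -1.0, 0.0], [-0.001, -0.0, -1.0]]
contact_force: [0.2, 0.0, -3.3]
width: 0.717
gripper_force: 82.3
```

Request:
carry_out(
  series=[
    {"x": 0,"y": -1,"z": 0,"spin": 0,"claw": 0.45},
    {"x": 0,"y": -1,"z": 0,"spin": 0,"claw": 0.45},
    {"x": 0,"y": -1,"z": 0,"spin": 0,"claw": 0.45},
    {"x": 0,"y": -1,"z": 0,"spin": 0,"claw": 0.45},
    {"x": 0,"y": -1,"z": 0,"spin": 0,"claw": 0.45},
    {"x": 0,"y": -1,"z": 0,"spin": 0,"claw": 0.45},
    {"x": 0,"y": -1,"z": 0,"spin": 0,"claw": 0.45},
    {"x": 0,"y": -1,"z": 0,"spin": 0,"claw": 0.45},
  ],
)

```text
t: 32.42
eef_pos: [543.0, 268.7, 182.8]
tcp_rot: [[1.0, 0.016, -0.001], [0.016, -1.0, -0.0], [-0.001, 0.0, -1.0]]
contact_force: [0.6, -0.2, -3.0]
width: 0.71
gripper_force: 82.3
```

Request:
carry_out(
  series=[
    {"x": 0,"y": -1,"z": 0,"spin": 0,"claw": 0.45},
    {"x": 0,"y": -0.8,"z": 0,"spin": 0,"claw": 0.45},
    {"x": 0,"y": -0.5,"z": 0,"spin": 0,"claw": 0.45},
    {"x": 0,"y": 0,"z": 0,"spin": 0,"claw": 0.45},
    {"x": 0,"y": 0,"z": 0,"spin": 0,"claw": 0.45},
  ],
)

```text
t: 33.05
eef_pos: [543.6, 323.6, 183.4]
tcp_rot: [[1.0, 0.013, -0.0], [0.013, -1.0, -0.001], [-0.0, 0.001, -1.0]]
contact_force: [0.3, -0.4, -3.9]
width: 0.713
gripper_force: 82.2
```

```bash
python3 look.py w8; python3 -c "
from pile import *
goto([543.4,326.8,85.3],np.radians(.85))
m=pickle.load(open('w8.pkl','rb'));i=cv2.imread('pics/w8.png')[:,:,::-1].copy()
c=blob(masks(i)['padlock'],proj(m,[559,171,24])); print(rect(m,c,24),proj(m,[543,327,6]))"
```

```text
t 33.05 tcp [543.64 323.6  183.43] yaw deg 0.76 w 0.713 F [ 0.32 -0.35 -3.91] need [0.49 6.11 3.74] spin -0.13
t 33.1 tcp [543.75 323.49 183.55] yaw deg 0.74 w 0.71 F [-0.66 -0.08 -3.08] need [-0.01 -0.14  3.93] spin -0.01
((557.0303955078125, 170.74269104003906), (25.34336280822754, 36.317935943603516), 2.2946808338165283) [267.24 208.09]
```

Request:
carry_out(
  series=[
    {"x": 0,"y": -0.13,"z": 0.6,"spin": 0,"claw": 0.45},
    {"x": 0,"y": 0,"z": 1,"spin": 0,"claw": 0.45},
    {"x": 0,"y": 0,"z": 1,"spin": 0,"claw": 0.45},
    {"x": 0,"y": 0,"z": 0.6,"spin": 0,"claw": 0.45},
    {"x": 0,"y": 0,"z": 0.4,"spin": 0,"claw": 0.45},
    {"x": 0,"y": 0,"z": 0,"spin": 0,"claw": 0.45},
    {"x": 0,"y": 0,"z": 0,"spin": 0,"claw": 0.45},
  ],
)

```text
t: 33.98
eef_pos: [543.6, 328.2, 94.5]
tcp_rot: [[1.0, 0.014, 0.001], [0.014, -1.0, 0.001], [0.001, -0.001, -1.0]]
contact_force: [1.0, -0.1, -3.0]
width: 0.714
gripper_force: 82.2
```

Request:
carry_out(
  series=[
    {"x": 0,"y": 0.05,"z": 0.2,"spin": 0,"claw": 0.45},
    {"x": 0,"y": 0,"z": 0.1,"spin": 0,"claw": 0.45},
    {"x": 0,"y": 0,"z": 0,"spin": 0,"claw": 0.45},
  ],
)

```text
t: 34.35
eef_pos: [543.2, 326.5, 85.9]
tcp_rot: [[1.0, 0.014, -0.0], [0.014, -1.0, -0.0], [-0.0, 0.0, -1.0]]
contact_force: [0.9, -0.3, -2.8]
width: 0.711
gripper_force: 82.2
```

Request:
carry_out(
  series=[
    {"x": 0,"y": 0,"z": 0.03,"spin": 0,"claw": 0.45},
    {"x": 0,"y": 0,"z": 0,"spin": 0,"claw": 0.45},
  ],
)

```text
t: 34.6
eef_pos: [543.3, 326.7, 85.5]
tcp_rot: [[1.0, 0.014, 0.0], [0.014, -1.0, 0.0], [0.0, -0.0, -1.0]]
contact_force: [0.3, -0.4, -1.7]
width: 0.712
gripper_force: 82.5
```

Request:
carry_out(
  series=[
    {"x": 0,"y": 0,"z": 0.03,"spin": 0,"claw": 0.45},
    {"x": 0,"y": 0,"z": 0,"spin": 0,"claw": 0.45},
  ],
)

```text
t: 34.85
eef_pos: [543.3, 326.8, 85.5]
tcp_rot: [[1.0, 0.014, 0.0], [0.014, -1.0, -0.0], [0.0, 0.0, -1.0]]
contact_force: [-3.1, -2.9, 5.6]
width: 0.713
gripper_force: 83.6
```

Request:
carry_out(
  series=[
    {"x": 0,"y": 0,"z": -0.03,"spin": 0,"claw": 0.25},
    {"x": 0,"y": 0,"z": 0,"spin": 0,"claw": 0.15},
    {"x": 0,"y": 0,"z": 0,"spin": 0,"claw": 0.13},
    {"x": 0,"y": 0,"z": 0,"spin": 0,"claw": 0.13},
    {"x": 0,"y": 0,"z": -0.4,"spin": 0,"claw": 0.13},
    {"x": 0,"y": 0,"z": -0.8,"spin": 0,"claw": 0.13},
    {"x": 0,"y": 0,"z": -1,"spin": 0,"claw": 0.1},
    {"x": 0,"y": 0,"z": -1,"spin": 0,"claw": 0.1},
  ],
)

```text
t: 35.85
eef_pos: [543.4, 326.9, 167.9]
tcp_rot: [[1.0, 0.014, 0.001], [0.014, -1.0, 0.001], [0.001, -0.001, -1.0]]
contact_force: [0.3, 0.4, 0.2]
width: 0.904
gripper_force: 0.0
```

Request:
carry_out(
  series=[
    {"x": 0,"y": 0,"z": -1,"spin": 0,"claw": 0.1},
    {"x": -0.6,"y": 0,"z": -1,"spin": 0,"claw": 0.1},
    {"x": -1,"y": 0,"z": -1,"spin": 0,"claw": 0.1},
    {"x": -1,"y": 0,"z": -1,"spin": 0,"claw": 0.1},
    {"x": 0,"y": 0,"z": -0.6,"spin": 0,"claw": 0.1},
    {"x": 0,"y": 0,"z": 0,"spin": 0,"claw": 0.1},
    {"x": 0,"y": 0,"z": 0,"spin": 0,"claw": 0.1},
  ],
)

```text
t: 36.72
eef_pos: [478.8, 325.2, 279.7]
tcp_rot: [[1.0, 0.013, -0.001], [0.013, -1.0, -0.001], [-0.001, 0.001, -1.0]]
contact_force: [-1.2, -0.2, -1.2]
width: 0.901
gripper_force: 0.0
```

```bash
python3 look.py w9; python3 - <<'E'
from pile import *
m=pickle.load(open("w9.pkl","rb")); i=cv2.imread("pics/w9.png")[:,:,::-1].copy()
s=read_camera("scene"); 
cv2.imwrite("pics/fin.png",cv2.vconcat([cv2.resize(i[:,:,::-1],(400,300)),cv2.resize(s[170:380,140:500,::-1],(400,240))]))
j=i.astype(int); k=(j[...,0]>190)&(j[...,1]>140)&(j[...,1]<215)&(j[...,2]<140)
k=cv2.morphologyEx(k.astype(np.uint8),cv2.MORPH_CLOSE,np.ones((5,5)))
p=proj(m,[543,327,46]); print(p); c=blob(k,p); print("brown",cv2.boundingRect(c),rect(m,c,46))
c=blob(masks(i)["padlock"],proj(m,[559,171,24])); print("padlock",rect(m,c,24))
E
```

```text
t 36.73 tcp [478.85 325.2  279.69] yaw deg 0.75 w 0.901 F [-1.16 -0.22 -1.21] need [3.08 6.21 7.59] spin -0.13
[270.16 128.64]
brown (214, 0, 114, 203) ((559.0444946289062, 327.5284729003906), (186.64041137695312, 103.36384582519531), 0.8057182431221008)
padlock ((558.7402954101562, 173.2505340576172), (33.228702545166016, 44.53430938720703), 0.7571771740913391)
```

View pics/fin.png

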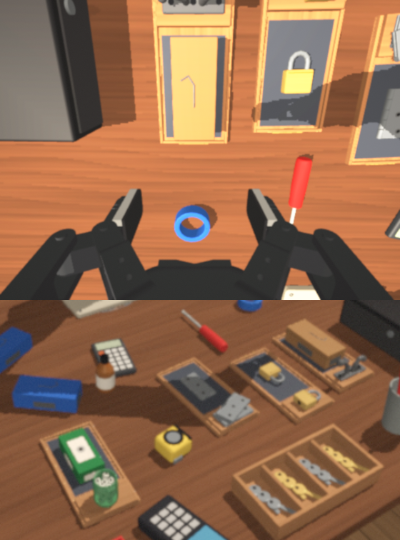

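All four goods lie flat, centred and lengthwise in their own trays. The tape measure (172,443) and bottle (105,373) still stand where they were. Handing in.

```bash
python3 -c "
from rig import arm
print(arm.job_done())"
```

```text
the job is handed in; nothing more can be done
None
```

The padlock, hinge, green carton and brown carton each lie flat on the middle of their own tray's felt, nothing was dropped, the tape measure and bottle still stand where they were, and the job was handed in at about 37 s.

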